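# Change over two pop-up-button canisters on the test-kitchen bench

## Task

We have finished with the square canister and need the round one next. Press the square canister's raised pop-up button so that it latches down (sealed), press the round canister's lowered button so that it springs up and stays up (unsealed), and check that each really ended that way. Do not press the oblong canister's button, and leave the square and the round canister standing about where they are.

Things in the scene. Friction and masses are not known exactly. Their poses are not given: they have to be found in the camera images.
- square_lid (a point): Centre of the top face of the white lid of the square steel canister (104 x 104 mm, 100 mm tall to this point, lid 110 x 110 mm, about 0.8 kg, loose on the bench); z up. In the lid's centre sits a round grey push-push button with a white top, 50 mm in diameter, which is vertical: its top stands (20 mm minus the joint value) above this point. It starts raised, 20 mm above the lid.
- square_button (a joint): How far the square canister's button is down, in m: 0 = up, about 0.0133 = latched down (top 7 mm above the lid), 0.0178 = at its stop (top 2 mm above the lid). Each press to the stop, then letting go, changes it from up to latched or from latched to up; a press over 1 mm short may change nothing. It yields at 1.5 to 4 N; press with 6 to 20 N within 20 mm of its centre.
- round_lid (a point): Centre of the top face of the white lid of the round steel canister (104 mm in diameter, 120 mm tall to this point, lid 110 mm in diameter, about 0.8 kg, loose on the bench); z up. The same button in its centre: its top stands (20 mm minus the joint value) above this point. It starts latched down, 7 mm above the lid.
- round_button (a joint): How far the round canister's button is down, in m; same values, spring and push-push behaviour as the square one's. It starts at about 0.0133 (latched down, sealed).
- oblong_button (a joint): How far the button of the oblong steel canister (76 x 136 mm, 80 mm tall) is down, in m; same kind of button, starts at 0 (up). Not to be pressed.
Things that resemble listed ones, but are neither listed nor needed, are in the scene too. Leave any purple look-alike of the part that bears round_lid alone.

How it is judged:
By the outcome, as a careful person would: the job done as asked, in the order asked, and still so for the second after the job is handed in, with the robot touching nothing.
It also fails if it takes over 37 s, if anything falls off the work surface, if the arm or the gripper's body presses on something with over 40 N, if the wrist force passes 120 N, or if a joint passes its speed limit or range.

## Robot

A 6-joint arm with a two-finger parallel gripper is mounted at the origin on the work surface. World frame = base frame: x ahead of the robot, y to its left, z up, the work surface at z = 0. Lengths are in m, angles in rad, forces in N, time in s.
With the tool pointing down it reaches from about 0.3 to 0.775 m from the base axis. Payload 14.6 kg.
Tool frame: the origin (TCP) lies on the centre line of the jaws, within the pads' length; the fingertips stand 17 mm ahead of it and the grasp point (between the pads) lies 2 mm behind it; z points along the fingers, x is the direction in which the jaws open and shut, and the axes are right-handed (so a half turn about z gives the same grasp; the last joint's range is limited). The gripper opens to 94 mm and grips with 3 to 60 N. Pads are 16 mm wide; open, the fingers measure 119 mm over their backs; the gripper's body (75 mm by 177 mm) begins 78 mm behind the grasp point.
Start: joints at [1.076, 0.3, 1.521, -0, 1.321, -0.067], TCP at [0.228, 0.5, 0.222] pointing down, gripper open.
Joint ranges: [-3.03, 3.03], [-0.79, 2.21], [0.23, 2.52], [-1.04, 4.18], [0, 3.07], [-2.55, 2.55]. Speed limits (rad/s): [2.22, 2.22, 2.57, 3.14, 3.14, 3.14].

## Interface

Orientations are given as a unit quaternion [x, y, z, w].
In Python, from bench import bot, imaging, job gives the robot as it stands.
- The arm moves only by the shell command python3 -m crank 'ROWS' [OPENING] [FORCE]. ROWS is JSON, a list that holds one entry, the list of rows, each a list of 6 numbers: the shift along the tool's x, y, z in m, then the turn, a rotation vector about the tool's x, y, z in degrees. In form: [[[tx, ty, tz, rx, ry, rz], ...]]. A call has 1 to 5 rows; each row shifts and turns the commanded pose from where the row before left it, along the tool's axes as they then stand; what a row does not reach is not made up. A row lasts 1/12 s, in which the tool goes at most 41.7 mm and 7.16 degrees, less where a joint would pass 70% of its speed; a pose out of reach is approached as far as the arm can. A call with a gripper value outside its range is refused whole. OPENING is the opening in per cent of the stroke, from 0 (shut) to 100 (fully open), set as the call begins (- or left out, the last holds). The fingers move at their own pace and stop on an object; FORCE is the grip in N (left out, the last holds). Time passes only in rows, so rows that do not move let the fingers close. It gives the time, the measured TCP pose, the force and the opening at its end, in the units of the state.
- bot.get_state(): the state, without advancing time (a new reading comes with each control period).
- imaging.snapshot(name): name is "scene" or "top" or "wrist"; returns a dict with "image" (400x640x3 uint8, red, green, blue), "fx", "fy", "cx", "cy" (pixels), "position" and "orientation" of the camera in the world. Camera axes: x right, y up, looking along -z (the intrinsics and any distortion apply to the point x, -y, -z); pixel columns grow to the right and rows downward; lengths in m; the calibration is good to about 2 mm. A picture is of the moment at which its call begins. There is no depth.
- job.close_job(): hands the job in, once; it reports no verdict.
The state is a dict: "time": time; "qpos": joint angles; "dq": joint speeds; "joint_torque": joint torques, N m; "tcp_pos": TCP position; "orientation": TCP orientation; "wrist_force": force on the tool from outside, world axes, zero at the start; "ft_torque": the same for the moment, N m; "grip_width": opening from 0.0 (shut) to 1.0 (fully open).
Only numpy, scipy, OpenCV 4.12 (cv2) and the standard library are available. Lean on these libraries where they do the work, as an engineer would, in place of code of your own. Each camera call takes 0.05 s, during which the arm holds its last target. There are 200 camera calls.

## Working session

There is one attempt and no reset: what is moved stays moved. The work goes in short steps, Python scripts to look and compute and a shell command to move; the robot and the scene stay as the last step left them, time stands still between calls to the robot, and variables do not carry over. Pictures are saved under pics/ and viewed, about 8 in all and at most 12, crops included, and the job is handed in when it is done.

```bash
mkdir -p pics
python3 - <<'E'
from bench import bot, imaging
import cv2,numpy as np,pickle
print(bot.get_state())
for n in("scene","top"):
    s=imaging.snapshot(n); pickle.dump(s,open(f'pics/{n}.pkl','wb'))
    print({k:v for k,v in s.items() if k!='image'})
    cv2.imwrite(f'pics/{n}1.png',s['image'][:,:,::-1])
E
```

```text
{'time': 0.0, 'qpos': array([ 1.07640932e+00,  3.00479150e-01,  1.52158660e+00, -1.07411712e-05,
        1.32069637e+00, -6.66106855e-02]), 'dq': array([-4.19934302e-05, -6.16226554e-04, -9.75978332e-04,  6.63050729e-04,
        6.44985807e-04, -7.25538941e-04]), 'joint_torque': array([-6.97155301e-04, -5.31798899e+01, -3.52729225e+01,  7.08265649e-02,
        2.44396616e-02, -9.28133227e-05]), 'tcp_pos': array([0.22806061, 0.50021889, 0.22187957]), 'orientation': array([ 8.41084304e-01,  5.40903736e-01, -5.09254312e-04,  2.87399687e-04]), 'wrist_force': array([ 0.01746602, -0.4139093 ,  0.19806317]), 'ft_torque': array([ 0.00499861,  0.01411433, -0.00488025]), 'grip_width': 1.0012174398552307}
{'fx': 398.1407154480095, 'fy': 398.1407154480095, 'cx': 320.0884771511694, 'cy': 197.1551310545668, 'position': array([1.11063331, 0.69323207, 0.66107533]), 'orientation': array([0.16596281, 0.44781874, 0.83031779, 0.28720567])}
{'fx': 440.5798937276106, 'fy': 440.5798937276106, 'cx': 321.98275440791093, 'cy': 204.96240603193772, 'position': array([0.2932392 , 0.02050405, 1.16637744]), 'orientation': array([-0.08091215,  0.07991447,  0.71641751, -0.68834065])}
```

View pics/scene1.png

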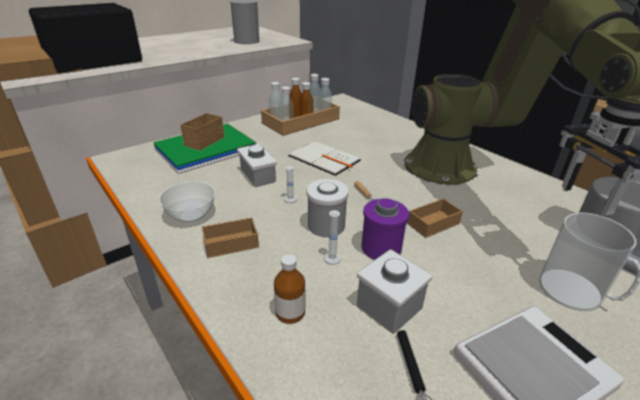

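View pics/top1.png

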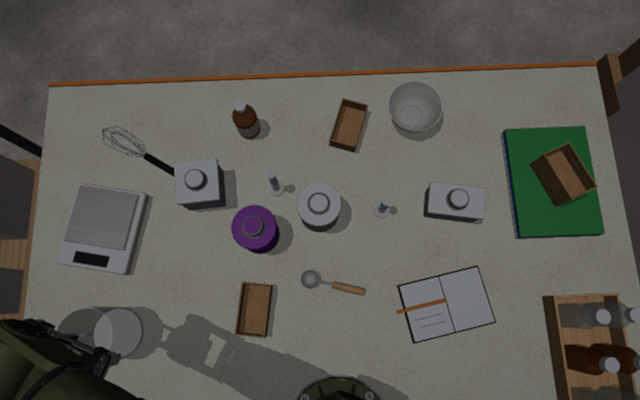

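Candidates for each, as top-image pixels:
- **Square:** white square lid with raised button at (195,180). The oblong at (458,198) could be confused with it and must not be pressed.
- **Round:** white round lid at (319,204). The purple look-alike at (253,227) is to be left alone.

Thin upright stands at (276,183) and (383,208) are obstacles. Next I'll check the choice in one crop montage and make a first estimate.

```bash
cat > h.py <<'E'
import numpy as np,pickle
from scipy.spatial.transform import Rotation as R
def ray(s,u,v):
    d=np.array([(u-s['cx'])/s['fx'],-(v-s['cy'])/s['fy'],-1.]); return s['position'],R.from_quat(s['orientation']).apply(d/np.linalg.norm(d))
def atz(s,u,v,z):
    p,d=ray(s,u,v); return p+d*(z-p[2])/d[2]
def proj(s,P):
    c=R.from_quat(s['orientation']).inv().apply(np.asarray(P)-s['position']); return s['cx']-s['fx']*c[...,0]/c[...,2], s['cy']+s['fy']*c[...,1]/c[...,2]
E
python3 - <<'E'
from h import *; import cv2
S={n:pickle.load(open(f'pics/{n}.pkl','rb')) for n in('scene','top')}
for n,(zs,zr) in {'sq':(.12,.127)}.items():
    print('sq',atz(S['top'],195,179,.12),atz(S['scene'],396,266,.12))
    print('rd',atz(S['top'],318.5,202.5,.127),atz(S['scene'],327,187,.127))
    print('purple',atz(S['top'],253,226,.127),'ob',atz(S['top'],458,197,.10))
    for p in((276,175),(383,206)): print('stand',atz(S['top'],*p,.1))
    print('bottle',atz(S['top'],240,106,.15))
c=[('top',195,180),('top',319,204),('scene',396,275),('scene',327,200)]
t=[cv2.resize(S[n]['image'][v-37:v+38,u-50:u+50,::-1],(400,300),interpolation=cv2.INTER_CUBIC) for n,u,v in c]
cv2.imwrite('pics/m.png',np.vstack([np.hstack(t[:2]),np.hstack(t[2:])]))
E
```

```text
sq [0.61467364 0.32875192 0.12      ] [0.61741923 0.33481637 0.12      ]
rd [0.54079142 0.02537959 0.127     ] [0.54317184 0.02982904 0.127     ]
purple [0.48931067 0.18446689 0.127     ] ob [ 0.547155   -0.32217223  0.1       ]
stand [0.62294433 0.13010641 0.1       ]
stand [ 0.53179008 -0.13407597  0.1       ]
bottle [0.79122897 0.21216931 0.15      ]
```

View pics/m.png

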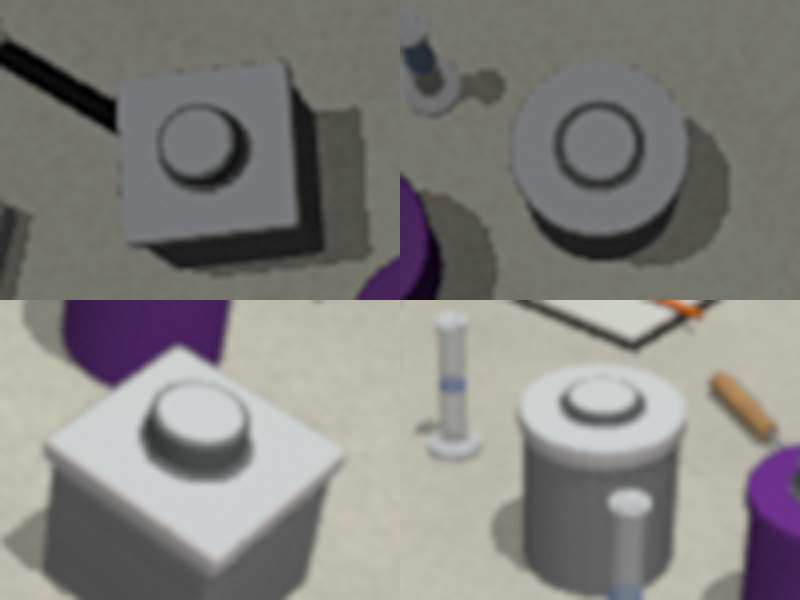

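The montage confirms the choice. The square's button is raised (top px 195,179; scene 397,266) and the white round one's is low (top 318,203; scene 327,187). The two views agree within about 6 mm: square ≈ (0.616, 0.332), round ≈ (0.542, 0.0275). I'll travel high with the fingers shut.

```bash
python3 -m crank '[[[0,0.035,0,0,0,0],[0,0.035,0,0,0,0],[0,0.035,0,0,0,0],[0,0.035,0,0,0,0],[0,0.035,0,0,0,0]]]' 0 20
python3 -m crank '[[[0.002,0.035,0,0,0,0],[0.002,0.035,0,0,0,0],[0.002,0.035,0,0,0,0],[0.002,0.035,0,0,0,0],[0,0.035,0,0,0,0]]]'
```

```text
time: 0.52
tcp_pos: [0.3887, 0.4268, 0.2222]
orientation: [0.841, 0.541, -0.0, 0.0]
wrist_force: [0.1, 0.4, -0.7]
grip_width: 0.685
time: 0.93
tcp_pos: [0.5514, 0.3616, 0.222]
orientation: [0.841, 0.541, -0.0, -0.0]
wrist_force: [-0.2, 0.3, 0.4]
grip_width: 0.328
```

```bash
python3 -m crank '[[[0,0.03,0,0,0,0],[0,0.03,0,0,0,0],[0,0.011,0,0,0,0],[0,0,0.02,0,0,0],[0,0,0.02,0,0,0]]]'
python3 -m crank '[[[0,0,0.02,0,0,0],[0,0,0.01,0,0,0],[0,0,0,0,0,0],[0,0,0,0,0,0],[0,0,0,0,0,0]]]'
python3 - <<'E'
from bench import bot, imaging
from h import *; import cv2
out=[]
P=bot.get_state()['tcp_pos']; print(P)
tip=P-[0,0,.017]
for n in('scene','top'):
    s=imaging.snapshot(n); u,v=proj(s,tip); print(n,u,v)
    u,v=int(round(float(u))),int(round(float(v)))
    im=s['image'][:,:,::-1].copy()
    out.append(cv2.resize(im[v-50:v+50,u-50:u+50],(400,400),interpolation=cv2.INTER_CUBIC))
cv2.imwrite('pics/m2.png',np.hstack(out))
E
```

```text
time: 1.35
tcp_pos: [0.6155, 0.3324, 0.182]
orientation: [0.841, 0.54, 0.001, 0.0]
wrist_force: [0.1, 0.2, -0.5]
grip_width: 0.005
time: 1.77
tcp_pos: [0.615, 0.3333, 0.1539]
orientation: [0.841, 0.541, 0.001, 0.0]
wrist_force: [-0.3, 0.4, 0.6]
grip_width: 0.005
[0.6149739  0.33332419 0.15393402]
scene 397.326892132346 258.64355270700526
top 191.13777582585033 176.98869545434817
```

View pics/m2.png

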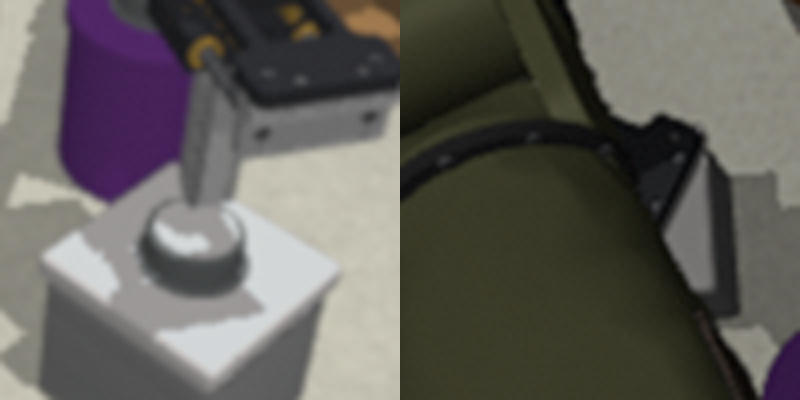

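The fingertips (crop 210,205) hang over the square button's white top (crop 195,230), a few mm off centre at most. That is well inside 20 mm, so I'll press.

```bash
python3 -m crank '[[[0,0,0.007,0,0,0],[0,0,0.006,0,0,0],[0,0,0.004,0,0,0],[0,0,0.004,0,0,0],[0,0,0.003,0,0,0]]]'
python3 -m crank '[[[0,0,0.003,0,0,0],[0,0,0.003,0,0,0],[0,0,0.002,0,0,0],[0,0,0,0,0,0]]]'
```

```text
time: 2.28
tcp_pos: [0.6145, 0.333, 0.128]
orientation: [0.841, 0.541, -0.0, -0.0]
wrist_force: [-1.6, -1.1, 3.6]
grip_width: 0.006
time: 2.62
tcp_pos: [0.6145, 0.333, 0.1202]
orientation: [0.841, 0.541, -0.0, -0.0]
wrist_force: [-0.8, -1.2, 4.2]
grip_width: 0.007
```

```bash
python3 -m crank '[[[0,0,0.001,0,0,0],[0,0,0,0,0,0]]]'
python3 -m crank '[[[0,0,0.001,0,0,0],[0,0,0,0,0,0]]]'
```

```text
time: 2.78
tcp_pos: [0.6145, 0.3331, 0.1197]
orientation: [0.841, 0.541, 0.0, -0.0]
wrist_force: [-2.1, -0.5, 4.9]
grip_width: 0.005
time: 2.95
tcp_pos: [0.6146, 0.3331, 0.1195]
orientation: [0.841, 0.541, 0.0, 0.0]
wrist_force: [-4.3, -3.0, 9.2]
grip_width: 0.006
```

```bash
python3 -m crank '[[[0,0,0.001,0,0,0],[0,0,0,0,0,0],[0,0,0,0,0,0]]]'
```

```text
time: 3.2
tcp_pos: [0.6146, 0.3331, 0.1193]
orientation: [0.841, 0.541, 0.001, 0.0]
wrist_force: [-6.4, -3.1, 15.9]
grip_width: 0.011
```

The force climbs steeply at z = 0.119, so the button is at its stop. I'll lift off and look.

```bash
python3 -m crank '[[[0,0,-0.005,0,0,0],[0,0,-0.005,0,0,0],[0,0,-0.005,0,0,0],[0,0,0,0,0,0]]]'
python3 -m crank '[[[0,0,-0.02,0,0,0],[0,0,-0.02,0,0,0],[0,0,-0.025,0,0,0],[0,0,-0.025,0,0,0],[0,0,0,0,0,0]]]'
python3 - <<'E'
from bench import imaging
import cv2,numpy as np
s=imaging.snapshot('scene')['image'][:,:,::-1]
cv2.imwrite('pics/m3.png',cv2.resize(s[150:340,270:470],(800,600) if 0 else (630,600),interpolation=cv2.INTER_CUBIC))
E
```

```text
time: 3.53
tcp_pos: [0.6149, 0.3332, 0.1335]
orientation: [0.841, 0.541, 0.001, 0.0]
wrist_force: [0.1, 0.2, 1.4]
grip_width: 0.007
time: 3.95
tcp_pos: [0.6157, 0.3336, 0.228]
orientation: [0.841, 0.541, 0.004, 0.0]
wrist_force: [0.5, -0.6, -0.3]
grip_width: 0.006
```

View pics/m3.png

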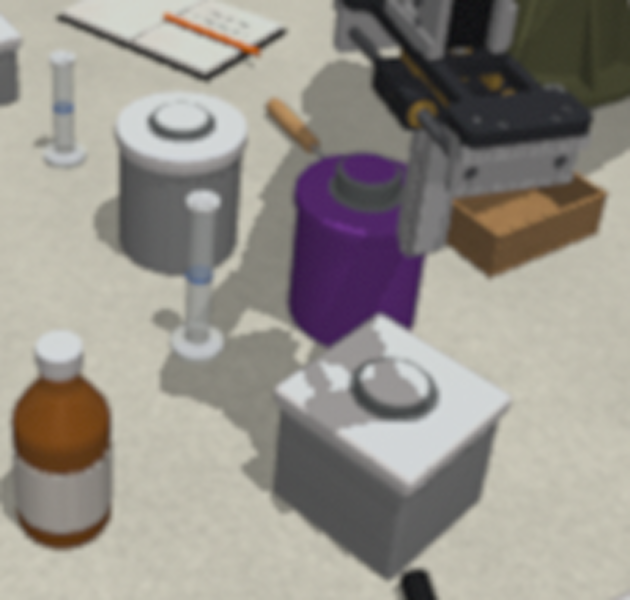

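The square button now sits low (crop 395,388) and is latched, with the canister unmoved. On to the round one (crop 182,120).

```bash
python3 -m crank '[[[-0.031,0.006,0,0,0,0],[-0.031,0.006,0,0,0,0],[-0.031,0.006,0,0,0,0],[-0.031,0.006,0,0,0,0],[-0.031,0.006,0,0,0,0]]]'
python3 -m crank '[[[-0.031,0.006,0,0,0,0],[-0.031,0.006,0,0,0,0],[-0.031,0.006,0,0,0,0],[-0.031,0.006,0,0,0,0],[-0.031,0.006,0,0,0,0]]]'
python3 -m crank '[[[0,0,0.02,0,0,0],[0,0,0.02,0,0,0],[0,0,0.02,0,0,0],[0,0,0.01,0,0,0],[0,0,0,0,0,0]]]'
python3 - <<'E'
from bench import bot, imaging
from h import *; import cv2
P=bot.get_state()['tcp_pos']; print(P)
s=imaging.snapshot('scene'); print(proj(s,P-[0,0,.017]))
cv2.imwrite('pics/m4.png',cv2.resize(s['image'][130:270,250:410,::-1],(640,560),interpolation=cv2.INTER_CUBIC))
E
```

```text
time: 4.42
tcp_pos: [0.5765, 0.1781, 0.2209]
orientation: [0.841, 0.541, -0.001, -0.0]
wrist_force: [0.3, -0.2, 0.1]
grip_width: 0.007
time: 4.83
tcp_pos: [0.5395, 0.0247, 0.2211]
orientation: [0.841, 0.541, -0.001, -0.0]
wrist_force: [-0.2, -1.4, -0.3]
grip_width: 0.001
time: 5.25
tcp_pos: [0.5392, 0.0261, 0.1496]
orientation: [0.841, 0.541, -0.002, -0.001]
wrist_force: [-0.5, 0.3, -0.3]
grip_width: 0.004
[0.539239   0.02611423 0.14958138]
(np.float64(327.31888932787825), np.float64(184.0661902574084))
```

View pics/m4.png

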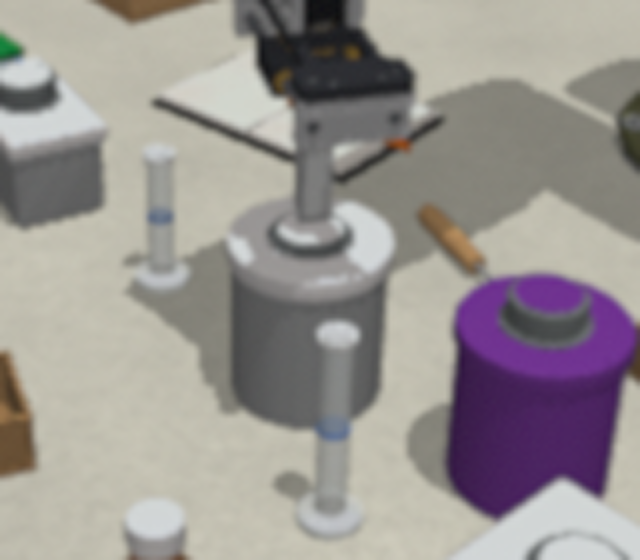

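The fingertips (crop 314,218) are right over the round lid's button (crop 310,236). Contact should come at z ≈ 0.144 and the stop at ≈ 0.139.

```bash
python3 -m crank '[[[0,0,0.004,0,0,0],[0,0,0.003,0,0,0],[0,0,0.002,0,0,0],[0,0,0.001,0,0,0],[0,0,0,0,0,0]]]'
python3 -m crank '[[[0,0,0.001,0,0,0],[0,0,0,0,0,0],[0,0,0,0,0,0]]]'
```

```text
time: 5.72
tcp_pos: [0.5408, 0.0262, 0.1428]
orientation: [0.841, 0.541, 0.0, 0.0]
wrist_force: [0.2, 0.2, 2.2]
grip_width: 0.005
time: 5.97
tcp_pos: [0.5408, 0.0262, 0.1417]
orientation: [0.841, 0.541, 0.0, 0.0]
wrist_force: [0.8, 0.3, 3.6]
grip_width: 0.005
```

```bash
python3 -m crank '[[[0,0,0.001,0,0,0],[0,0,0.001,0,0,0],[0,0,0.001,0,0,0],[0,0,0,0,0,0]]]'
python3 -m crank '[[[0,0,0.001,0,0,0],[0,0,0,0,0,0],[0,0,0,0,0,0]]]'
```

```text
time: 6.3
tcp_pos: [0.5409, 0.0262, 0.1394]
orientation: [0.841, 0.541, 0.001, 0.0]
wrist_force: [-1.9, 1.3, 11.8]
grip_width: 0.005
time: 6.55
tcp_pos: [0.5409, 0.0262, 0.1392]
orientation: [0.841, 0.541, 0.001, 0.0]
wrist_force: [-6.2, 1.6, 20.4]
grip_width: 0.01
```

At the stop with about 20 N. I'll release, lift and check.

```bash
python3 -m crank '[[[0,0,-0.005,0,0,0],[0,0,-0.006,0,0,0],[0,0,-0.008,0,0,0],[0,0,-0.01,0,0,0],[0,0,0,0,0,0]]]'
python3 -m crank '[[[0,0,-0.03,0,0,0],[0,0,-0.03,0,0,0],[0,0,-0.02,0,0,0],[0,0,0,0,0,0],[0,0,0,0,0,0]]]'
python3 - <<'E'
from bench import bot,imaging
import cv2
s=imaging.snapshot('scene')['image'][:,:,::-1]
cv2.imwrite('pics/m5.png',cv2.resize(s[130:340,230:470],(800,600) if 0 else (686,600),interpolation=cv2.INTER_CUBIC))
E
```

```text
time: 6.97
tcp_pos: [0.5411, 0.026, 0.1684]
orientation: [0.841, 0.541, 0.001, 0.001]
wrist_force: [-0.0, -0.4, 0.4]
grip_width: 0.003
time: 7.38
tcp_pos: [0.5407, 0.0261, 0.2469]
orientation: [0.841, 0.541, 0.001, 0.0]
wrist_force: [0.3, 0.5, -1.0]
grip_width: 0.001
```

View pics/m5.png

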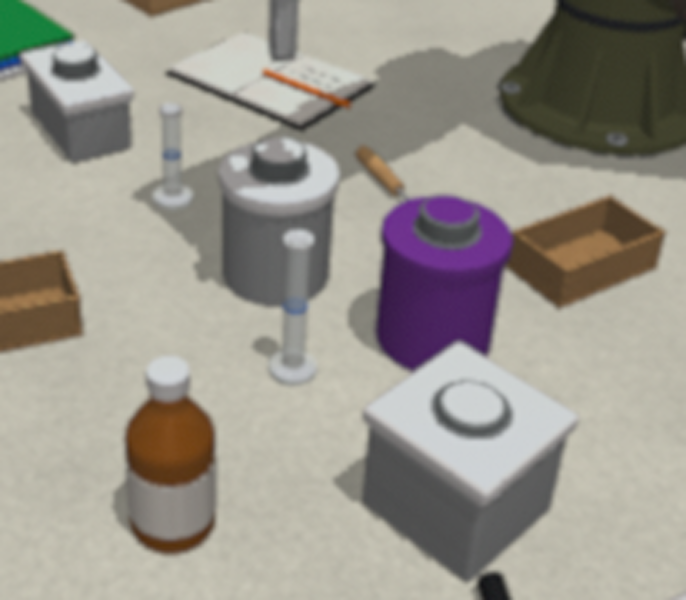

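The round button is now up (crop 278,158), the square one is still down (crop 472,408), and the oblong (crop 75,60) is still up. Nothing else moved, and the arm is clear.

```bash
python3 -c "
from bench import job; print(job.close_job())"
```

```text
the job is handed in; nothing more can be done
None
```

The square canister is sealed and the round one is unsealed, in that order. The job was handed in at about 7.5 s.

- **Square:** I pressed the button to its stop with about 16 N. After I let go it stayed latched down, seen in two later pictures about 3.5 s apart.
- **Round:** I pressed the button to its stop with about 20 N, a shade over at the last reading (20.4 N vertical). After I let go it sprang up and stayed up, seen in the last picture with the arm clear. I took one picture of it, just under a second after release.
- **Everything else:** The last picture shows both canisters standing where they were, the oblong's button still up and the purple look-alike untouched.

No check failed. The two camera views disagreed by about 6 mm on the square lid and 5 mm on the round one. I used positions between them, well inside the 20 mm allowed.

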